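# Load the lens spindle into the crank stand

### The job

Load the lens spindle into the hand-cranked edge-polishing stand: turn the crank until the fork of its coupling opens straight up, take the spindle off its slanted rest and lay it level in the stand, its flat tongue fully down in the fork and its round neck pressed down until the spring bearing snaps round it. Then bring the crank a quarter turn towards the robot, so that it carries the spindle round with it and points level to the robot's side, and let go. Leave the tin, the lens clock, the spray bottle and the marker pen where they are.

Things in the scene. Friction and masses are not known exactly. Their poses are not given: they have to be found in the camera images.
- crank (a joint): Angle of the crank and of the forked coupling that turns with it. 0: crank arm and open mouth of the fork both point straight up. Positive: the crank's top goes towards the robot (about the stand's -y axis); +1.57: crank level on the robot's side. It stays where it is left (friction 0.07 N m, under 2 N at the handle); no stop within +-3 rad.
- crank_grip (a point): Middle of the crank's black handle: free-spinning round sleeve 13 to 15 mm thick, 33 mm long, along the stand's y axis, 40 mm from the turning axis, at y = +96 mm from seat (left end of the stand). It sticks out to the left of the crank arm, free on all other sides. The grey drive head (y = +35 to +69 mm) reaches 26 mm above the axis. This frame turns with the crank.
- seat (a point): Point on the turning axis, 80 mm above the worktop: here lies the spindle's middle when home. Axes of the fixed stand: y along the turning axis towards drive head and crank (robot's left at yaw 0), x away from the robot, z up. Grey base plate 90 x 132 x 12 mm. Between fork and bearing (y = -19 to +18 mm) it is free front and back, and free below the axis to 12 mm above the worktop.
- fork (a point): Middle of the forked coupling, on the turning axis, y = +18 to +30 mm from seat. Two dark jaws 7.5 mm apart, 16 mm long from the axis, with rounded tips, closed 6.5 mm below the axis: a tongue goes in through the mouth only, and rests with its middle on the axis. This frame turns with the crank (z towards the mouth).
- bearing (a point): Middle of the spring bearing, on the turning axis, y = -27 to -19 mm from seat. Two steel spring fingers, 13 mm apart, 9 mm at the nibs 6 mm above the axis, over a white saddle: a 12 mm neck pressed straight down with about 10 N snaps in. Felt pad on an arm, parked behind the lens place: x = +30 to +56 mm, y = -56 to -30 mm from seat, top 112 mm above the worktop.
- spindle_mid (a point): Middle of the loose lens spindle (about 0.11 kg), in its steel grip hub: 14 mm across flats (x axis), 30 long (y), 18 high (z). y is the shaft axis: tongue 6 mm thick (x), 12 high (z) at y +15 to +27; round neck 12 mm thick at -15 to -31; collar 20 across to -35; clear lens 46 across at -40 to -44; black pad to -48 mm. Home with the fork up, its axes are those of seat.
- rest: Fixed wooden rest, base 66 x 100 mm; origin on the worktop, 62 mm under the spindle's middle; y towards its low end. The spindle lies in it slanted 30 degrees: lens end high to the robot's right, tongue low to the left, flats upright, same x. Notched blocks, open at right angles to the shaft, carry tongue and neck from 17 mm off the middle; a slanted board lies 26 mm under the shaft.
- nose_pad_tin: Round tin, 54 mm across, 22 mm high; origin under its centre. Leave alone.
- lens_clock: Lens clock (round dial gauge) lying on its back, 72 x 50 x 12 mm; origin under its centre. Leave alone.
- lens_spray: White spray bottle, 50 mm across, 131 mm high, standing; origin under its centre. Leave alone.
- marker_pen: Marker pen lying on the worktop, 128 mm long, 12 mm thick; origin under its centre. Leave alone.
- the_hand_edger: Fixed beige hand edger (a grinding machine) that stands between the stand and the rest, not used here: about 240 mm deep (x), 150 mm wide (y), 130 mm high, its wheel facing the robot; origin under its centre. Carry things over it or round its front.
There are look-alikes about, which are no part of the job. Leave any turquoise look-alike of the part that bears spindle_mid alone.

How it is judged (in metres and radians):
On the way, in this order (a step that is already met when the one before it is completed fails the run):
1. the fork is turned mouth up with the spindle still out of it (value of joint crank between -0.2 and 0.2 rad and distance between spindle_mid and seat above 0.02 m), for 0.2 s.
2. the spindle lies home: tongue down in the upright fork, neck snapped into the spring bearing (value of joint crank between -0.25 and 0.25 rad and distance between spindle_mid and seat below 0.005 m and z of spindle_mid in the frame of seat below 0.002 m and angle between the y axis of spindle_mid and the y axis of seat, either way round below 0.07 rad and angle between the x axis of spindle_mid and the x axis of seat, either way round below 0.35 rad), for 0.2 s.
At the end, for the whole second after the job is handed in: Crank level towards the robot (1.57 rad within 0.25); spindle in fork and snapped bearing, its middle within 5 mm of seat and at most 2.5 mm above it, in line within 0.07 rad, turned with the crank (flats up and down within 0.45 rad); at rest and released (value of joint crank between 1.32 and 1.82 rad and distance between spindle_mid and seat below 0.005 m and z of spindle_mid in the frame of seat below 0.0025 m and angle between the y axis of spindle_mid and the y axis of seat, either way round below 0.07 rad and angle between the x axis of spindle_mid and the z axis of seat, either way round below 0.45 rad and linear speed of spindle below 0.01 m/s and velocity of joint crank between -0.05 and 0.05 rad/s); the robot touches nothing.
It fails at once if the tin, the lens clock, the spray bottle or the marker pen is shifted by more than 30 mm (distance of any of nose_pad_tin, lens_clock, lens_spray, marker_pen from where it was at the start of the episode above 0.03 m).
It also fails if it takes over 59 s, if anything falls off the work surface, if the arm or the gripper's body presses on something with over 40 N, if the wrist force passes 120 N, or if a joint passes its speed limit or range.

### The arm

A 6-joint arm with a two-finger parallel gripper is mounted at the origin on a cart in front of the work surface, level with it; the furniture and walls round the work are solid. World frame = base frame: x ahead of the robot, y to its left, z up, the work surface at z = 0. Lengths are in m, angles in degrees, forces in N, time in s.
With the tool pointing down it reaches from about 0.4 to 0.825 m from the base axis. Payload 7 kg.
Tool frame: the origin (TCP) lies on the centre line of the jaws, within the pads' length; the fingertips stand 19 mm ahead of it and the grasp point (between the pads) is the TCP; z points along the fingers, y is the line along which they close (so a half turn about z gives the same grasp; the last joint's range is limited). The gripper opens to 88 mm and grips with 3 to 60 N. Pads are 19 mm wide; open, the fingers measure 130 mm over their backs; the gripper's body (78 mm by 193 mm) begins 47 mm behind the grasp point.
Start: joints at [81.366, 20.546, 0.682, 0, -70.136, -16.507], TCP at [0.287, 0.611, 0.246] pointing down, gripper open.
Joint ranges: [-176.03, 176.03], [-82.01, 121.73], [-58.28, 71.71], [-173.87, 95.51], [-174.79, -0.11], [-173.66, 173.66]. Speed limits (degrees/s): [136.94, 136.94, 172.46, 180, 180, 180].

### API

Orientations are given as [roll, pitch, yaw] about the fixed x, y, z axes, in that order (R = Rz(yaw) Ry(pitch) Rx(roll)).
In Python, from plant import * gives the robot as it stands. The module is installed in compiled form; this text tells all that it offers.
- The arm moves only by the tool play_rows, never from a script. Its argument "deltas" is a list of rows, each a list of 6 numbers: the shift along the world's x, y, z scaled (see below), then the turn, a rotation vector about the world's x, y, z scaled (see below). A call has 1 to 10 rows; each row shifts and turns the commanded pose from where the row before left it; what a row does not reach is not made up. The controller multiplies each number of a shift by 800 mm and each number of a turn by 180 degrees. A row lasts 1/10 s, in which the tool goes at most 50 mm and 8.59 degrees, less where a joint would pass 70% of its speed; a pose out of reach is approached as far as the arm can. A call with a number of a shift or a turn outside -1 to 1 is refused whole. A call with a gripper value outside its range is refused whole. "gripper" is the gripper command: -1 is shut, 1 is fully open, values between are in proportion, set as the call begins (left out, the last holds). The fingers move at their own pace and stop on an object; the grip force is fixed at half the most. Time passes only in rows, so rows that do not move let the fingers close. It gives the time, the measured TCP pose, the force, the opening and the grip force at its end, in the units of the state.
- get_obs(): the state, without advancing time (a new reading comes with each control period).
- snapshot(name): name is "scene" or "top"; returns (picture, depth): 400x640x3 uint8, blue, green, red; 400x640 float32, m along the optical axis (not along the pixel's ray), 0 where there is no reading.
- camera_model(name): a dict with "fx", "fy", "cx", "cy" (pixels), "world_to_cam" (4x4, takes a point from world to camera coordinates). Camera axes: x right, y down, z forward; pixel columns grow to the right and rows downward; lengths in m; the calibration is good to about 2 mm. A picture is of the moment at which its call begins. camera_model takes no time and is no camera call.
- close_job(): hands the job in; it is judged then, once.
The state is a dict: "clock": time; "joint_pos": joint angles; "qvel": joint speeds; "tau": joint torques, N m; "tool_pos": TCP position; "orientation": TCP orientation; "force": force on the tool from outside, world axes, zero at the start; "moment": the same for the moment, N m; "opening": finger opening in m; "gripper_force": force on a finger pad.
Only numpy, scipy, OpenCV 4.12 (cv2) and the standard library are available. Lean on these libraries where they do the work, as an engineer would, in place of code of your own. Each camera call takes 0.05 s, during which the arm holds its last target. There are 200 camera calls.

## Working session

There is one attempt and no reset: what is moved stays moved. The work goes in short steps, Python scripts to look and compute and a tool call to move; the robot and the scene stay as the last step left them, time stands still between calls to the robot, and variables do not carry over. Pictures are saved under pics/ and viewed, at most 10 in all, crops included, and the job is handed in when it is done.

Besides the shell and the picture viewer there is one more tool, called after ">>>" by a JSON object that holds its "fn" and its "kwargs". play_rows: Moves the arm, as the interface text tells. Its arguments: {"type":"object","properties":{"deltas":{"type":"array","items":{"type":"array","items":{"type":"number","minimum":-1,"maximum":1}}},"gripper":{"type":"number"}},"required":["deltas"]}

```bash
mkdir -p pics; cat > h.py <<'E'
from plant import *
import numpy as np, cv2
def snap(n,out=None):
    p,d=snapshot(n); np.savez('last_%s.npz'%n,p=p,d=d)
    if out: cv2.imwrite('pics/'+out,p)
    return p,d
def w(n,u,v,z=None,d=None):
    m=camera_model(n); T=np.linalg.inv(m['world_to_cam'])
    r=np.array([(u-m['cx'])/m['fx'],(v-m['cy'])/m['fy'],1])
    R=T[:3,:3]@r; o=T[:3,3]
    if z is not None: return o+R*(z-o[2])/R[2]
    return o+R*d
def pix(n,P):
    m=camera_model(n); c=m['world_to_cam']@np.append(P,1)
    return m['fx']*c[0]/c[2]+m['cx'],m['fy']*c[1]/c[2]+m['cy']
E
python3 - <<'E'
from h import *
print(get_obs())
snap('scene','s0.png');snap('top','t0.png')
for n in('scene','top'):
    m=camera_model(n);print(n,m['fx'],np.linalg.inv(m['world_to_cam'])[:3].round(3).tolist())
E
```

```text
{'clock': 0.0, 'joint_pos': array([ 8.13666022e+01,  2.05889574e+01,  6.34337225e-01, -2.03907916e-02,
       -7.01360978e+01, -1.65088638e+01]), 'qvel': array([ 0.00787437,  0.02918582, -0.0687907 ,  0.00546416,  0.02263049,
       -0.11221965]), 'tau': array([ 1.64664812e-03, -5.82724357e+01,  2.93044013e+01,  6.99646980e+00,
        6.95226394e-03, -1.65991491e-04]), 'tool_pos': array([0.2865903 , 0.61063308, 0.24465406]), 'orientation': array([ 1.79907574e+02, -7.40258796e-03, -2.51491994e+01]), 'force': array([ 0.06470345,  0.44360783, -0.0977826 ]), 'moment': array([-0.01292026, -0.02849917,  0.00450639]), 'gripper_force': 0.0, 'opening': 0.08744719535536555}
scene 370.1151162616667 [[-0.65, -0.358, 0.67, -0.1], [-0.76, 0.323, -0.564, 0.51], [-0.015, -0.876, -0.482, 0.604]]
top 416.5930409123413 [[0.012, -0.996, 0.085, 0.467], [-1.0, -0.012, 0.004, -0.034], [-0.003, -0.085, -0.996, 1.339]]
```

View pics/s0.png

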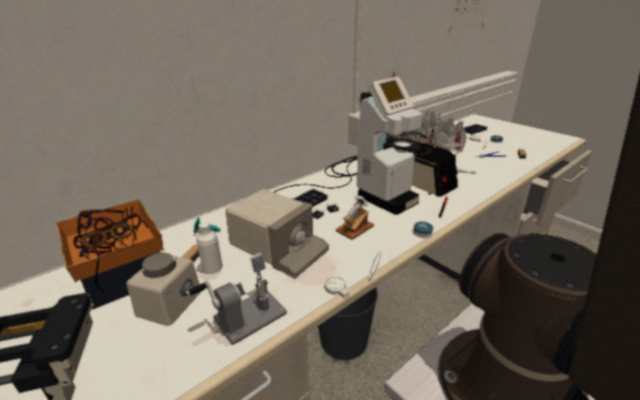

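View pics/t0.png

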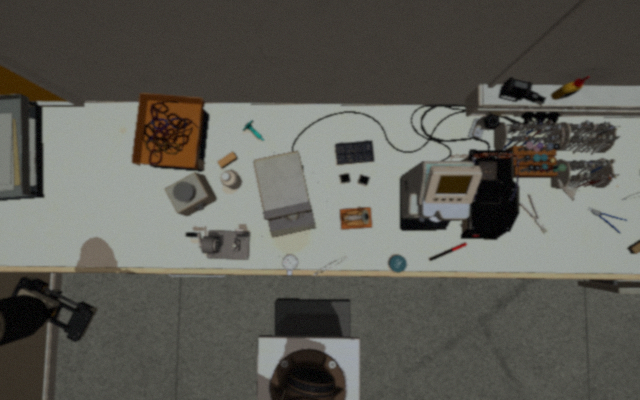

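The scene view shows the stand at (247,305), the edger at (280,230) and the rest with the spindle at (355,217). In the top view they are the stand (225,243), the rest (355,217), the edger (285,195) and the turquoise look-alike (253,130). Next I'll look at enlarged crops.

```bash
python3 - <<'E'
from h import *
t=np.load('last_top.npz')['p'];s=np.load('last_scene.npz')['p']
def c(p,x,y,wd,h): return cv2.resize(p[y:y+h,x:x+wd],(400,300),interpolation=cv2.INTER_CUBIC)
a=np.vstack([np.hstack([c(t,180,215,80,60),c(t,325,195,60,45)]),np.hstack([c(s,195,245,100,75),c(s,325,190,64,48)])])
cv2.imwrite('pics/c1.png',np.clip(a*1.5,0,255).astype('uint8'))
d=np.load('last_top.npz')['d']
print(w('top',0,0,d=1)); 
for u,v in[(340,208),(370,208),(370,227),(340,227),(210,258),(249,258),(249,232)]: print(u,v,w('top',u,v,z=.012).round(4),w('top',u,v,d=d[v,u]).round(3))
E
```

```text
[1.02472388 0.74144327 0.38661584]
340 208 [ 0.5605 -0.0959  0.012 ] [ 0.562 -0.097 -0.004]
370 208 [ 0.5617 -0.1916  0.012 ] [ 0.562 -0.192  0.009]
370 227 [ 0.5011 -0.1917  0.012 ] [ 0.501 -0.191  0.015]
340 227 [ 0.5    -0.0964  0.012 ] [ 0.5   -0.097 -0.004]
210 258 [0.397 0.314 0.012] [0.396 0.317 0.002]
249 258 [0.3986 0.1906 0.012 ] [ 0.398  0.193 -0.   ]
249 232 [0.4806 0.1928 0.012 ] [0.481 0.193 0.01 ]
```

View pics/c1.png

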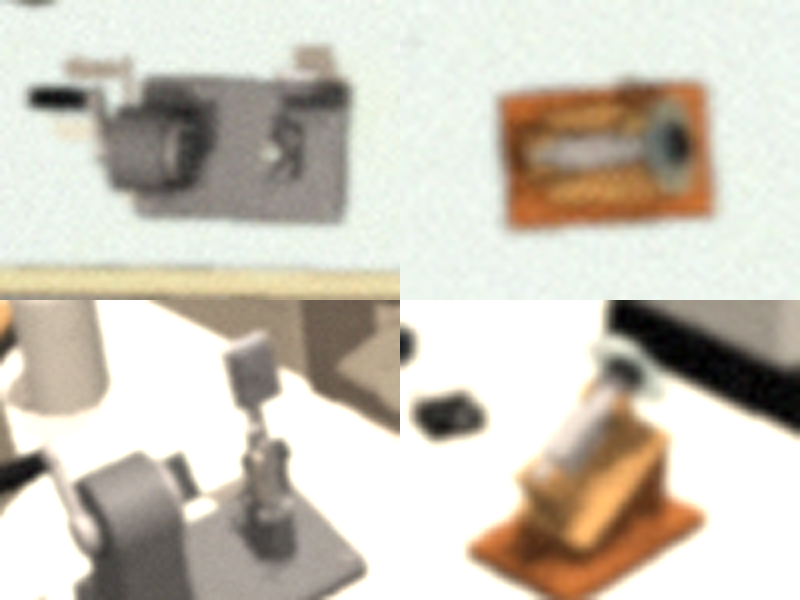

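The crop confirms the choice. The spindle with the clear lens in the brown rest at top (355,217) is the target, with its lens to the right. The turquoise part at top (253,130) is the look-alike. The crank handle at top (191,234) leans back, away from the robot. Next I'll measure from depth.

```bash
python3 - <<'E'
from h import *
def cloud(n):
    q=np.load('last_%s.npz'%n); d=q['d']; m=camera_model(n); T=np.linalg.inv(m['world_to_cam'])
    v,u=np.mgrid[:400,:640]; X=np.stack([(u-m['cx'])/m['fx']*d,(v-m['cy'])/m['fy']*d,d],-1)@T[:3,:3].T+T[:3,3]
    X[d==0]=np.nan; return X,q['p'].astype(int)
np.set_printoptions(suppress=True,precision=4,linewidth=200)
for n in('top','scene'):
    X,p=cloud(n); x,y,z=X[...,0],X[...,1],X[...,2]
    S=(x>.37)&(x<.53)&(y>.15)&(y<.36)
    print(n,'table z',np.median(z[(x>.4)&(x<.5)&(y>0.35)&(y<.5)&(p.sum(-1)>300)]))
    H=S&(z>.085)&(y>.24)&(y<.31); print('head',H.sum(),X[H].min(0),X[H].max(0),X[H].mean(0))
    hd=S&(y>.29)&(p.sum(-1)<110)&(z>.05); print('handle',hd.sum(),X[hd].min(0),X[hd].max(0),np.median(X[hd],0))
    B=S&(z>.03)&(y<.235); print('bearing/pad',B.sum(),X[B].min(0),X[B].max(0))
    R=(x>.47)&(x<.6)&(y>-.23)&(y<-.07)&(z>.05); print('spindle',R.sum(),X[R].min(0),X[R].max(0),X[R].mean(0))
    if n=='top':
        for r in range(226,264,2): print(r,' '.join('%3d'%(1000*z[r,c]) for c in range(184,256,2)))
        # base plate rectangle by colour
        M=(S&(p.max(-1)<140)).astype('uint8')
        k,l,st,ce=cv2.connectedComponentsWithStats(M); i=1+st[1:,4].argmax(); print(st[i])
E
```

```text
top table z 0.0003592448820415317
head 222 [0.4158 0.2658 0.085 ] [0.4665 0.3098 0.1107] [0.4423 0.2908 0.0988]
handle 20 [0.4686 0.3323 0.1122] [0.4746 0.3551 0.1207] [0.4715 0.3434 0.1159]
bearing/pad 166 [0.4241 0.1912 0.0324] [0.4915 0.2331 0.1168]
spindle 190 [ 0.5108 -0.1825  0.0505] [ 0.5533 -0.1062  0.1042] [ 0.5301 -0.1533  0.0784]Traceback (most recent call last):
  File "<stdin>", line 16, in <module>
  File "<stdin>", line 16, in <genexpr>
ValueError: cannot convert float NaN to integer
```

```bash
cat > m.py <<'E'
from h import *
np.set_printoptions(suppress=True,precision=4,linewidth=200)
def cloud(n):
    q=np.load('last_%s.npz'%n); d=q['d']; m=camera_model(n); T=np.linalg.inv(m['world_to_cam'])
    v,u=np.mgrid[:400,:640]; X=np.stack([(u-m['cx'])/m['fx']*d,(v-m['cy'])/m['fy']*d,d],-1)@T[:3,:3].T+T[:3,3]
    X[d==0]=np.nan; return X,q['p'].astype(float)
E
python3 - <<'E'
from m import *
X,p=cloud('top'); g=p.mean(-1)
def edge(vals,rng,thr,sgn):
    # first crossing subpixel
    for a,b in zip(rng[:-1],rng[1:]):
        if (vals[a]-thr)*(vals[b]-thr)<=0 and vals[a]!=vals[b]: return a+(thr-vals[a])/(vals[b]-vals[a])*(b-a)
    return np.nan
thr=(np.median(g[240:256,222:228])+np.median(g[262:266,215:245]))/2; print('thr',thr)
L=lambda P:np.array(P)
front=L([w('top',c,edge(g[:,c],list(range(264,250,-1)),thr,1),z=.012) for c in range(213,247,2)])
back=L([w('top',c,edge(g[:,c],list(range(224,238)),thr,1),z=.012) for c in range(212,234,2)])
right=L([w('top',edge(g[r],list(range(256,242,-1)),thr,1),r,z=.012) for r in range(236,257,2)])
for n,P in(('front',front),('back',back)):
    k=np.polyfit(P[:,1]-.25,P[:,0],1); print(n,k,np.degrees(np.arctan(k[0])),np.std(P[:,0]-np.polyval(k,P[:,1]-.25)))
k=np.polyfit(right[:,0]-.44,right[:,1],1); print('right',k,np.degrees(np.arctan(k[0])))
print(right[:,1])
# rest base: orange edges
hsv=cv2.cvtColor(p.astype('uint8'),cv2.COLOR_BGR2HSV); M=((hsv[...,1]>100)&(hsv[...,0]<25)).astype('uint8'); M[:, :330]=0;M[:,380:]=0;M[:200]=0;M[235:]=0
c=cv2.minAreaRect(cv2.findNonZero(M)); print('rest rect',c,w('top',*c[0],z=.01))
for n in('top','scene'):
    X,p=cloud(n);x,y,z=X[...,0],X[...,1],X[...,2]
    for a in np.arange(.26,.33,.01):
        s=(y>a)&(y<a+.01)&(x>.39)&(x<.5)&(z>.06); q=X[s]
        if len(q): print(n,'y%.2f'%a,len(q),'x',q[:,0].min(),q[:,0].max(),'ztop',np.percentile(q[:,2],90),'top-x',np.mean(q[q[:,2]>.095,0]) if (q[:,2]>.095).any() else 0)
    h=(x>.45)&(x<.5)&(y>.31)&(y<.38)&(z>.09);print(X[h])
E
```

```text
thr 125.83333333333334
front [0.0271 0.3947] 1.55386064232386 0.0003967709489666947
back [0.0354 0.4859] 2.0264022656740304 0.00046666649762320677
right [-0.0185  0.1904] -1.0620104588929136
[0.189  0.1899 0.1904 0.1911 0.191  0.1909 0.1904 0.1903 0.1904 0.1906 0.1914]
rest rect ((355.5575866699219, 217.8628692626953), (19.357030868530273, 30.133108139038086), 86.18592071533203) [ 0.5297 -0.1459  0.01  ]
top y0.26 24 x 0.4279192046699936 0.4578261393770195 ztop 0.0965543048779584 top-x 0.44304052804284344
top y0.27 46 x 0.42463041293956566 0.45773454745966874 ztop 0.0984954599185821 top-x 0.441827433897658
top y0.28 74 x 0.41570224067322625 0.46657425858037127 ztop 0.1054968221780858 top-x 0.4420080444326224
top y0.29 57 x 0.4155920661354784 0.4664701789129678 ztop 0.10733562303757394 top-x 0.4415701539706322
top y0.30 62 x 0.41869713127863356 0.466319358144387 ztop 0.1067031353305061 top-x 0.4423334759858743
top y0.31 44 x 0.41852263624376734 0.4777616833677633 ztop 0.10703216426246001 top-x 0.4455084157270737
top y0.32 44 x 0.4332323358618422 0.4777249505932582 ztop 0.1174645199191
[... 7854 characters left out ...]
78]
 [0.4531 0.3283 0.1   ]
 [0.4525 0.3247 0.0983]
 [0.4565 0.3195 0.0922]
 [0.4668 0.3664 0.1117]
 [0.4658 0.3649 0.1114]
 [0.4672 0.3628 0.1091]
 [0.4627 0.3622 0.1119]
 [0.4623 0.3606 0.1112]
 [0.4609 0.3592 0.1113]
 [0.4638 0.3566 0.1076]
 [0.4621 0.3553 0.1081]
 [0.4636 0.3531 0.1056]
 [0.4613 0.3519 0.1065]
 [0.4577 0.3291 0.0947]
 [0.4522 0.329  0.0985]
 [0.4556 0.3202 0.0906]
 [0.4704 0.3659 0.1063]
 [0.4638 0.3658 0.1109]
 [0.4665 0.3634 0.1075]
 [0.4619 0.3629 0.1104]
 [0.4632 0.3608 0.1082]
 [0.4649 0.3585 0.1055]
 [0.4646 0.3568 0.1046]
 [0.4637 0.3553 0.1044]
 [0.4525 0.3293 0.0959]
 [0.4641 0.3662 0.1084]
 [0.4619 0.3633 0.1081]
 [0.463  0.3612 0.106 ]
 [0.4538 0.3293 0.0924]]
```

```bash
python3 - <<'E'
from m import *
X,p=cloud('top'); hsv=cv2.cvtColor(p.astype('uint8'),cv2.COLOR_BGR2HSV).astype(float); S=hsv[...,1]
def ed(vals,rng,thr):
    for a,b in zip(rng[:-1],rng[1:]):
        if (vals[a]-thr)*(vals[b]-thr)<=0 and vals[a]!=vals[b]: return a+(thr-vals[a])/(vals[b]-vals[a])*(b-a)
    return np.nan
b=p[...,0]; t=120
F=np.array([w('top',c,ed(b[:,c],list(range(236,222,-1)),t),z=.01) for c in range(343,369,2)])
B=np.array([w('top',c,ed(b[:,c],list(range(200,214)),t),z=.01) for c in range(343,369,2)])
Lf=np.array([w('top',ed(b[r],list(range(332,346)),t),r,z=.01) for r in range(212,226,2)])
Rt=np.array([w('top',ed(b[r],list(range(380,364,-1)),t),r,z=.01) for r in range(212,226,2)])
for n,P in(('F',F),('B',B)): k=np.polyfit(P[:,1]+.145,P[:,0],1); print(n,k,np.std(P[:,0]-np.polyval(k,P[:,1]+.145)))
for n,P in(('L',Lf),('R',Rt)): k=np.polyfit(P[:,0]-.53,P[:,1],1); print(n,k)
print('padend',w('top',367,216.75,z=.086),'lensC',w('top',365.2,217.2,z=.083))
x,y,z=X[...,0],X[...,1],X[...,2]
for r in (239,241,243,245,247,249): print(r,'x%.3f'%np.nanmedian(x[r,205:240]),[(round(1000*y[r,c]) if z[r,c]==z[r,c] else -1,round(1000*z[r,c]) if z[r,c]==z[r,c] else -1) for c in range(204,244)])
q=(x>.46)&(x<.51)&(y>.18)&(y<.25)&(z>.09); print('pad',X[q].min(0),X[q].max(0))
X,p=cloud('scene');x,y,z=X[...,0],X[...,1],X[...,2]
q=(x>.46)&(x<.51)&(y>.18)&(y<.25)&(z>.09); print('pad',X[q].min(0),X[q].max(0))
E
```

```text
F [-0.0854  0.4953] 0.0004476997572019957
B [-0.0905  0.5648] 0.0008340869402392353
L [ 0.0965 -0.094 ]
R [ 0.0842 -0.1971]
padend [ 0.5299 -0.1739  0.086 ] lensC [ 0.5287 -0.1688  0.083 ]
239 x0.458 [(309, 104), (308, 99), (305, 98), (302, 99), (298, 102), (296, 99), (294, 97), (290, 99), (287, 100), (284, 100), (283, 91), (281, 90), (279, 85), (276, 83), (272, 87), (269, 86), (266, 89), (281, 14), (279, 9), (276, 9), (270, 18), (269, 9), (265, 12), (262, 11), (259, 10), (254, 18), (252, 14), (249, 15), (245, 15), (243, 12), (241, 8), (236, 15), (234, 12), (231, 10), (228, 8), (224, 11), (221, 13), (218, 11), (214, 12), (212, 9)]
241 x0.452 [(308, 108), (306, 105), (303, 105), (301, 103), (298, 101), (294, 107), (293, 101), (288, 107), (286, 102), (283, 104), (282, 94), (279, 96), (278, 86), (277, 81), (273, 84), (270, 83), (266, 88), (280, 17), (277, 16), (275, 11), (272, 8), (268, 14), (265, 11), (261, 14), (258, 14), (255, 15), (251, 17), (249, 13), (246, 11), (226, 90), (239, 13), (230, 44), (227, 44), (225, 39), (221, 41), (219, 39), (219, 20), (218, 11), (214, 11), (211, 12)]

[... 1232 characters left out ...]
(249, 10), (228, 93), (227, 86), (224, 87), (229, 47), (227, 42), (224, 42), (221, 40), (218, 41), (219, 16), (217, 13), (213, 16), (211, 9)]
249 x0.427 [(308, 105), (306, 103), (303, 101), (300, 104), (297, 102), (294, 101), (290, 106), (288, 103), (286, 100), (285, 93), (282, 94), (279, 91), (278, 85), (276, 82), (272, 86), (269, 84), (283, 13), (280, 13), (277, 12), (273, 15), (270, 15), (267, 13), (265, 9), (262, 7), (258, 11), (254, 16), (252, 12), (248, 13), (245, 13), (224, 97), (232, 46), (229, 45), (226, 45), (223, 44), (219, 50), (219, 34), (219, 18), (216, 17), (213, 13), (210, 14)]
pad [0.4704 0.1913 0.0901] [0.4914 0.2155 0.1168]
pad [0.4643 0.1948 0.0902] [0.488  0.2215 0.1121]
```

```bash
python3 - <<'E'
from m import *
for n in('top','scene'):
    X,p=cloud(n);x,y,z=X[...,0],X[...,1],X[...,2]
    a=np.radians(5); u=np.array([-np.sin(a),np.cos(a)])
    q=(x>.47)&(x<.59)&(y>-.22)&(y<-.07)&(z>.03)
    P=X[q]; D=P[:,:2]-[.53,-.1455]; s=D@u; t=D@np.array([u[1],-u[0]])
    # lens points: above the shaft line with unknown s0: coordinate along shaft and normal
    al=s*np.cos(np.pi/6)-(P[:,2]-.062)*.5; no=s*.5+(P[:,2]-.062)*.866
    print(n,len(P))
    for lo in np.arange(-.05,.05,.005):
        m=(al>=lo)&(al<lo+.005)
        if m.sum()>2: print('al %.3f n%d no max %.3f'%(lo,m.sum(),np.percentile(no[m],90)),'t range %.4f %.4f, high(no>0.004) %s'%(t[m].min(),t[m].max(),np.round([t[m&(no>.004)].min(),t[m&(no>.004)].max()],4) if (m&(no>.004)).any() else ''))
X,p=cloud('top');x,y,z=X[...,0],X[...,1],X[...,2]
q=(x>.5)&(x<.7)&(y>.27)&(y<.45)&(z>.04);print('box',np.nanpercentile(X[q],2,axis=0),np.nanpercentile(X[q],98,axis=0))
q=(x>.4)&(x<.8)&(y>-.05)&(y<.16)&(z>.1);print('edger',np.nanpercentile(X[q],1,axis=0),np.nanpercentile(X[q],99,axis=0))
q=(x>.4)&(x<.8)&(y<-.2)&(y>-.5)&(z>.05);print('instr',np.nanpercentile(X[q],1,axis=0),np.nanpercentile(X[q],99,axis=0))
print(w('top',344.5,217.6,z=.052))
E
```

```text
top 302
al -0.040 n32 no max 0.023 t range -0.0183 0.0210, high(no>0.004) [-0.0183  0.021 ]
al -0.035 n55 no max 0.026 t range -0.0213 0.0211, high(no>0.004) [-0.0212  0.0211]
al -0.025 n7 no max 0.015 t range -0.0110 0.0068, high(no>0.004) [-0.011   0.0068]
al -0.020 n11 no max 0.013 t range -0.0109 0.0104, high(no>0.004) [-0.0107  0.0103]
al -0.015 n18 no max 0.012 t range -0.0197 0.0208, high(no>0.004) [-0.0103  0.0109]
al -0.010 n19 no max 0.012 t range -0.0224 0.0214, high(no>0.004) [-0.0067  0.0056]
al -0.005 n19 no max 0.018 t range -0.0222 0.0188, high(no>0.004) [-0.0066  0.0059]
al -0.000 n18 no max 0.013 t range -0.0216 0.0192, high(no>0.004) [-0.0058  0.0063]
al 0.005 n21 no max 0.015 t range -0.0211 0.0196, high(no>0.004) [-0.0055  0.0068]
al 0.010 n20 no max 0.016 t range -0.0207 0.0200, high(no>0.004) [-0.0051  0.0041]
al 0.015 n17 no max 0.015 t range -0.0202 0.0207, high(no>0.004) [-0.0046  0.0047]
al 0.020 n17 no max 0.014 t range -0.0200 0.0179, high(no>0.004) [-0.0072  0.0051]
al 0.025 n18 no max 0.011 t range -0.0163 0.0215, high(no>0.004) [-0.0071  0.0087]
al 0.0
[... 990 characters left out ...]
-0.0096  0.0049]
al 0.015 n25 no max 0.017 t range -0.0237 0.0021, high(no>0.004) [-0.0098  0.0021]
al 0.020 n25 no max 0.017 t range -0.0249 0.0042, high(no>0.004) [-0.0098  0.0042]
al 0.025 n23 no max 0.014 t range -0.0252 0.0025, high(no>0.004) [-0.0087  0.0025]
al 0.030 n22 no max 0.013 t range -0.0202 0.0057, high(no>0.004) [-0.0116  0.0057]
al 0.035 n17 no max 0.014 t range -0.0128 0.0093, high(no>0.004) [-0.0117  0.0093]
al 0.040 n30 no max 0.012 t range -0.0144 0.0101, high(no>0.004) [-0.0144  0.0068]
box [0.5413 0.31   0.0454] [0.6975 0.4411 0.132 ]
edger [0.5265 0.003  0.1163] [0.7141 0.155  0.1317]
instr [ 0.4928 -0.4984  0.0601] [ 0.721  -0.2835  0.3839]
[ 0.5282 -0.1082  0.052 ]
```

Measured from the images:
- **Seat:** about (0.440, 0.250), yaw −1.8°.
- **Crank:** about −0.78 rad, handle at (0.471, 0.346, 0.109).
- **Spindle middle:** about (0.529, −0.133, 0.062), with the rest at yaw about +5°.

First move: go above the handle with the jaws closing along the stand's x axis.

>>> {"fn": "play_rows", "kwargs": {"deltas": [[0.0288,-0.041,-0.004,0,0,-0.0463],[0.0288,-0.041,-0.004,0,0,-0.0463],[0.0288,-0.041,-0.004,0,0,-0.0463],[0.0288,-0.041,-0.004,0,0,-0.0463],[0.0288,-0.041,-0.004,0,0,-0.0463],[0.0288,-0.041,-0.004,0,0,-0.0463],[0.0288,-0.041,-0.004,0,0,-0.0463],[0.0288,-0.041,-0.004,0,0,-0.0463],[0,0,0,0,0,0]], "gripper": 0.1}}

```text
clock: 1.0
tool_pos: [0.4724, 0.3448, 0.2192]
orientation: [179.9, -0.1, -92.3]
force: [-0.4, -0.5, 0.4]
opening: 0.0478
gripper_force: 0.0
```

>>> {"fn": "play_rows", "kwargs": {"deltas": [[0,0.004,-0.046,0,0,0],[0,0,-0.046,0,0,0],[0,0,-0.046,0,0,0],[0,0,0,0,0,0]]}}

```text
clock: 1.4
tool_pos: [0.4686, 0.3494, 0.1046]
orientation: [179.7, -0.4, -91.8]
force: [-0.4, 0.3, -0.9]
opening: 0.0484
gripper_force: 0.0
```

>>> {"fn": "play_rows", "kwargs": {"deltas": [[0,0,0,0,0,0],[0,0,0,0,0,0],[0,0,0,0,0,0],[0,0,0,0,0,0],[0,0,0,0,0,0]], "gripper": -1}}

```text
clock: 1.9
tool_pos: [0.4709, 0.3524, 0.1104]
orientation: [-180.0, 0.1, -91.8]
force: [-3.7, 2.2, -1.3]
opening: 0.0137
gripper_force: 2.7
```

>>> {"fn": "play_rows", "kwargs": {"deltas": [[-0.0119,0,0.0084,0,0,0],[-0.0138,0,0.0046,0,0,0],[-0.0145,0,0.0005,0,0,0],[-0.014,0,-0.0037,0,0,0],[-0.0124,0,-0.0076,0,0,0],[-0.0097,0,-0.0108,0,0,0],[-0.0062,0,-0.0132,0,0,0],[-0.0021,0,-0.0144,0,0,0],[0,0,0,0,0,0],[0,0,0,0,0,0]]}}

```text
clock: 2.9
tool_pos: [0.4014, 0.3545, 0.0805]
orientation: [179.9, 0.2, -91.8]
force: [-15.7, 12.5, -3.2]
opening: 0.0131
gripper_force: 30.0
```

>>> {"fn": "play_rows", "kwargs": {"deltas": [[0,0,0,0,0,0],[0,0,0,0,0,0]]}}

```text
clock: 3.1
tool_pos: [0.4014, 0.3545, 0.0805]
orientation: [179.9, 0.2, -91.8]
force: [-16.2, 12.0, -3.4]
opening: 0.0129
gripper_force: 30.0
```

>>> {"fn": "play_rows", "kwargs": {"deltas": [[-0.003,0.004,0,0,0,0],[0,0,0,0,0,0],[0,0,0,0,0,0]]}}

```text
clock: 3.4
tool_pos: [0.4008, 0.3548, 0.0807]
orientation: [180.0, -0.0, -91.8]
force: [-2.0, -0.5, -1.0]
opening: 0.0129
gripper_force: 30.0
```

```bash
python3 - <<'E'
from h import *
o=get_obs(); print({k:np.round(o[k],4) for k in('tool_pos','force','moment','orientation')})
p,d=snap('scene'); snap('top')
t=np.load('last_top.npz')['p']
c=lambda p,x,y,wd,h: cv2.resize(p[y:y+h,x:x+wd],(400,300),interpolation=cv2.INTER_CUBIC)
cv2.imwrite('pics/c2.png',np.clip(np.hstack([c(t,170,205,100,75),c(p,170,230,120,90)])*1.5,0,255).astype('uint8'))
E
```

```text
{'tool_pos': array([0.4008, 0.3548, 0.0807]), 'force': array([-1.9766, -0.5448, -0.9729]), 'moment': array([0.011 , 0.6694, 0.0121]), 'orientation': array([ 1.799848e+02, -1.520000e-02, -9.181470e+01])}
```

View pics/c2.png

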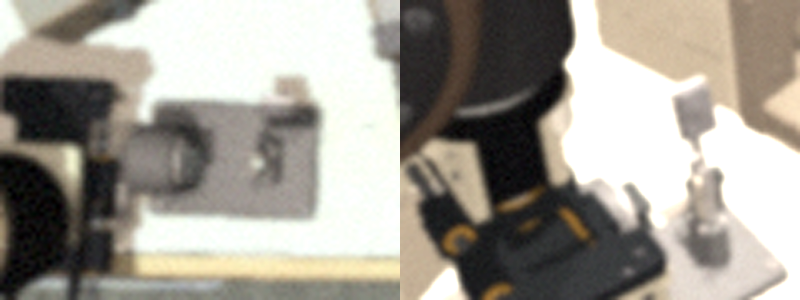

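The picture shows the hand holding the handle level on the robot's side. The touch puts the turning axis at x ≈ 0.4406 (at y = 0.355), about 3 mm nearer the robot than the top camera said. Next I'll turn the crank to straight up.

>>> {"fn": "play_rows", "kwargs": {"deltas": [[0.0017,0,0.0129,0,0,0],[0.005,0,0.0121,0,0,0],[0.008,0,0.0104,0,0,0],[0.0104,0,0.008,0,0,0],[0.0121,0,0.005,0,0,0],[0.0129,0,0.0017,0,0,0],[0,0,0,0,0,0],[0,0,0,0,0,0],[0,0,0,0,0,0]]}}

```text
clock: 4.4
tool_pos: [0.4424, 0.3537, 0.1224]
orientation: [-179.9, -0.1, -91.8]
force: [2.2, -6.8, 8.3]
opening: 0.0128
gripper_force: 30.0
```

>>> {"fn": "play_rows", "kwargs": {"deltas": [[-0.002,0,0.001,0,0,0],[0,0,0,0,0,0],[0,0,0,0,0,0]]}}

```text
clock: 4.7
tool_pos: [0.4402, 0.3537, 0.1226]
orientation: [-180.0, -0.1, -91.8]
force: [1.6, -5.5, 5.4]
opening: 0.0132
gripper_force: 30.0
```

>>> {"fn": "play_rows", "kwargs": {"deltas": [[0,0,0,0,0,0],[0,0,0,0,0,0],[0,0,0,0,0,0],[0,0,0,0,0,0]], "gripper": 0}}

```text
clock: 5.1
tool_pos: [0.4396, 0.3553, 0.1216]
orientation: [-180.0, 0.0, -91.8]
force: [-0.1, 0.0, 0.5]
opening: 0.0394
gripper_force: 0.0
```

>>> {"fn": "play_rows", "kwargs": {"deltas": [[0,0,0.045,0,0,0.0126],[0,0,0.045,0,0,0.0126],[0,0,0.045,0,0,0.0126],[0.0104,-0.0563,0,0,0,0],[0.0104,-0.0563,0,0,0,0],[0.0104,-0.0563,0,0,0,0],[0.0104,-0.0563,0,0,0,0],[0.0104,-0.0563,0,0,0,0],[0.0104,-0.0563,0,0,0,0]]}}

```text
clock: 6.0
tool_pos: [0.4894, 0.0832, 0.2298]
orientation: [-180.0, 0.0, -85.0]
force: [1.0, 1.2, -0.4]
opening: 0.0438
gripper_force: 0.0
```

>>> {"fn": "play_rows", "kwargs": {"deltas": [[0.0104,-0.0563,0,-0.0415,-0.0036,0],[0.0104,-0.0563,0,-0.0415,-0.0036,0],[0.0104,-0.0563,0,-0.0415,-0.0036,0],[0.0104,-0.0563,0,-0.0415,-0.0036,0],[0,0,0,0,0,0],[0,0,0,0,0,0],[0,0,0,0,0,0]]}}

```text
clock: 6.7
tool_pos: [0.5232, -0.0944, 0.2299]
orientation: [-179.9, -29.9, -85.1]
force: [-0.1, -0.2, 0.3]
opening: 0.0439
gripper_force: 0.0
```

>>> {"fn": "play_rows", "kwargs": {"deltas": [[0,0,-0.04,0,0,0],[0,0,-0.04,0,0,0],[0,0,-0.04,0,0,0],[0.0013,-0.0156,-0.0271,0,0,0],[0.0013,-0.0156,-0.0271,0,0,0],[0,0,0,0,0,0],[0,0,0,0,0,0]]}}

```text
clock: 7.4
tool_pos: [0.5255, -0.12, 0.0909]
orientation: [-179.9, -30.0, -85.1]
force: [0.4, -0.2, 0.7]
opening: 0.0437
gripper_force: 0.0
```

```bash
python3 - <<'E'
from h import *
o=get_obs(); print({k:np.round(o[k],4) for k in('tool_pos','force','orientation')})
p,d=snap('scene'); t,_=snap('top')
c=lambda p,x,y,wd,h: cv2.resize(p[y:y+h,x:x+wd],(400,300),interpolation=cv2.INTER_CUBIC)
cv2.imwrite('pics/c3.png',np.clip(np.hstack([c(t,315,180,80,60),c(p,315,180,80,60)])*1.5,0,255).astype('uint8'))
E
```

```text
{'tool_pos': array([ 0.5255, -0.12  ,  0.0909]), 'force': array([ 0.3937, -0.1625,  0.6504]), 'orientation': array([-179.9496,  -29.9676,  -85.0636])}
```

View pics/c3.png

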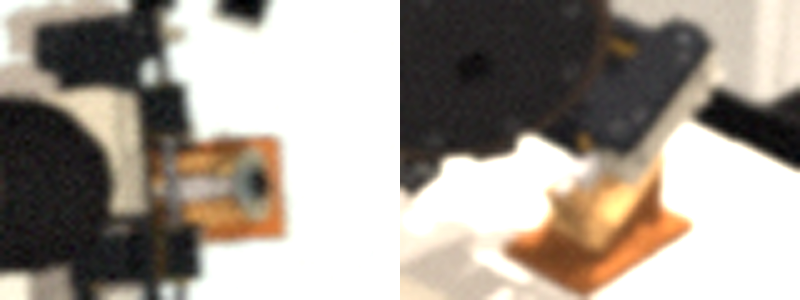

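The top crop shows the fingers straddling the shaft: inner edges at rows ~138 and ~222, shaft at ~182. The lens is on the right, clear of the hand, so I'll go down and grip.

>>> {"fn": "play_rows", "kwargs": {"deltas": [[0.0007,-0.0091,-0.0161,0,0,0],[0.0007,-0.0091,-0.0161,0,0,0],[0,0,0,0,0,0],[0,0,0,0,0,0]]}}

```text
clock: 7.9
tool_pos: [0.5266, -0.1345, 0.0654]
orientation: [-179.9, -30.0, -85.0]
force: [0.5, 0.1, -0.2]
opening: 0.0435
gripper_force: 0.0
```

>>> {"fn": "play_rows", "kwargs": {"deltas": [[0,0,0,0,0,0],[0,0,0,0,0,0],[0,0,0,0,0,0],[0,0,0,0,0,0],[0,0,0,0,0,0],[0,0,0,0,0,0]], "gripper": -1}}

```text
clock: 8.5
tool_pos: [0.5261, -0.1347, 0.0645]
orientation: [-180.0, -30.0, -85.0]
force: [-1.4, 2.1, 2.3]
opening: 0.0137
gripper_force: 30.0
```

>>> {"fn": "play_rows", "kwargs": {"deltas": [[-0.001,0.0109,0.019,0,0,0],[-0.0014,0.0164,0.0285,0,0,0],[-0.0014,0.0164,0.0285,0,0,0],[0,0,0.04,0.0415,0.0036,0],[0,0,0.04,0.0415,0.0036,0],[0,0,0.04,0.0415,0.0036,0],[0,0,0.02,0.0415,0.0036,0],[0,0,0,0,0,0]]}}

```text
clock: 9.3
tool_pos: [0.5251, -0.1013, 0.2394]
orientation: [-179.6, -0.1, -85.2]
force: [0.2, -0.2, -1.0]
opening: 0.0137
gripper_force: 30.0
```

>>> {"fn": "play_rows", "kwargs": {"deltas": [[-0.0134,0.0542,0,0,0,0],[-0.0134,0.0542,0,0,0,0],[-0.0134,0.0542,0,0,0,0],[-0.0134,0.0542,0,0,0,-0.0126],[-0.0134,0.0542,0,0,0,-0.0126],[-0.0134,0.0542,0,0,0,-0.0126],[-0.0134,0.0542,0,0,0,0],[-0.0134,0.0542,0,0,0,0],[0,0,0,0,0,0],[0,0,0,0,0,0]]}}

```text
clock: 10.3
tool_pos: [0.436, 0.247, 0.2342]
orientation: [179.9, -0.6, -91.7]
force: [0.4, 0.1, -1.4]
opening: 0.0138
gripper_force: 30.0
```

>>> {"fn": "play_rows", "kwargs": {"deltas": [[0,0,-0.04,0,0,0],[0,0,-0.04,0,0,0],[0,0,-0.022,0,0,0],[0,0,0,0,0,0],[0,0,0,0,0,0],[0,0,0,0,0,0]]}}

```text
clock: 10.9
tool_pos: [0.4378, 0.2467, 0.1552]
orientation: [-180.0, -0.3, -91.9]
force: [-0.9, 0.7, -0.6]
opening: 0.014
gripper_force: 30.0
```

```bash
python3 - <<'E'
from h import *
o=get_obs(); print({k:np.round(o[k],4) for k in('tool_pos','force','orientation')})
p,d=snap('scene'); t,_=snap('top')
c=lambda p,x,y,wd,h: cv2.resize(p[y:y+h,x:x+wd],(400,300),interpolation=cv2.INTER_CUBIC)
a=np.hstack([c(t,190,210,80,60),c(p,210,220,80,60)])
cv2.imwrite('pics/c4.png',np.clip(a*1.4,0,255).astype('uint8'))
for n,x0,y0 in(('top',190,210),('scene',210,220)):
    T=o['tool_pos']; 
    for dy in(.027,.015,0,-.015,-.031,-.042,-.048):
        q=pix(n,[T[0]+.03*(dy+.003),T[1]+.003+dy,T[2]-.002]); print(n,dy,np.round([(q[0]-x0)*5,(q[1]-y0)*5],0))
E
```

```text
{'tool_pos': array([0.4378, 0.2467, 0.1552]), 'force': array([-0.9274,  0.6601, -0.5599]), 'orientation': array([-179.9595,   -0.3296,  -91.8648])}
top 0.027 [103. 179.]
top 0.015 [124. 180.]
top 0 [150. 181.]
top -0.015 [177. 182.]
top -0.031 [205. 183.]
top -0.042 [224. 184.]
top -0.048 [235. 185.]
scene 0.027 [120. 213.]
scene 0.015 [148. 200.]
scene 0 [182. 184.]
scene -0.015 [216. 169.]
scene -0.031 [251. 153.]
scene -0.042 [275. 143.]
scene -0.048 [287. 137.]
```

View pics/c4.png

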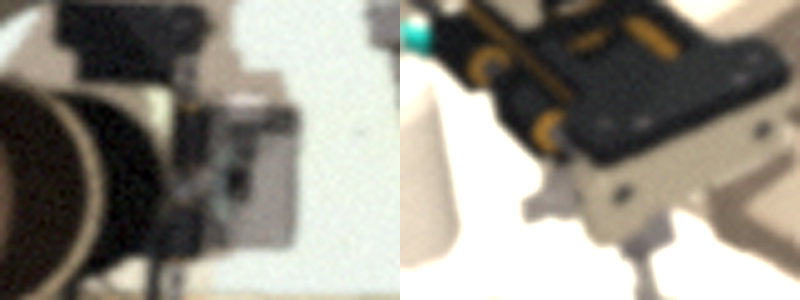

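```bash
python3 - <<'E'
from m import *
for n in('top','scene'):
    X,p=cloud(n);x,y,z=X[...,0],X[...,1],X[...,2]
    q=(x>.40)&(x<.475)&(y>.17)&(y<.236)&(z>.125)&(z<.185); P=X[q]; 
    for lo in np.arange(.188,.232,.003):
        m=(P[:,1]>=lo)&(P[:,1]<lo+.003)
        if m.any(): print(n,'y%.3f'%lo,m.sum(),'x %.4f..%.4f'%(P[m,0].min(),P[m,0].max()),'z %.3f..%.3f'%(P[m,2].min(),P[m,2].max()))
E
```

```text
top y0.197 3 x 0.4338..0.4394 z 0.147..0.163
top y0.200 11 x 0.4307..0.4507 z 0.147..0.176
top y0.203 42 x 0.4169..0.4617 z 0.135..0.178
top y0.206 6 x 0.4168..0.4534 z 0.160..0.176
top y0.209 3 x 0.4364..0.4420 z 0.161..0.164
top y0.212 8 x 0.4308..0.4475 z 0.156..0.167
top y0.215 5 x 0.4336..0.4475 z 0.158..0.165
top y0.218 4 x 0.4362..0.4446 z 0.157..0.163
top y0.221 5 x 0.4362..0.4446 z 0.154..0.162
top y0.224 3 x 0.4361..0.4418 z 0.157..0.163
scene y0.209 2 x 0.4197..0.4233 z 0.136..0.141
```

>>> {"fn": "play_rows", "kwargs": {"deltas": [[-0.0005,0.0019,-0.03,0,0,0],[0,0,-0.029,0,0,0],[0,0,0,0,0,0],[0,0,0,0,0,0],[0,0,0,0,0,0]]}}

```text
clock: 11.5
tool_pos: [0.4375, 0.2489, 0.1084]
orientation: [-179.9, -0.3, -91.8]
force: [-0.5, 0.4, -0.9]
opening: 0.0135
gripper_force: 30.0
```

>>> {"fn": "play_rows", "kwargs": {"deltas": [[0,0,-0.005,0,0,0],[0,0,-0.005,0,0,0],[0,0,0,0,0,0],[0,0,0,0,0,0]]}}

```text
clock: 11.9
tool_pos: [0.4367, 0.2481, 0.0989]
orientation: [180.0, -0.4, -91.8]
force: [-0.1, 0.0, -1.4]
opening: 0.0136
gripper_force: 30.0
```

>>> {"fn": "play_rows", "kwargs": {"deltas": [[0,0,-0.005,0,0,0],[0,0,-0.005,0,0,0],[0,0,0,0,0,0],[0,0,0,0,0,0]]}}

```text
clock: 12.3
tool_pos: [0.4369, 0.2483, 0.0909]
orientation: [180.0, -0.4, -91.8]
force: [0.5, 0.6, 0.3]
opening: 0.0133
gripper_force: 30.0
```

>>> {"fn": "play_rows", "kwargs": {"deltas": [[0,0,-0.005,0,0,0],[0,0,-0.004,0,0,0],[0,0,0,0,0,0],[0,0,0,0,0,0]]}}

```text
clock: 12.7
tool_pos: [0.4367, 0.248, 0.0832]
orientation: [179.9, -0.4, -91.8]
force: [2.7, -0.1, -5.5]
opening: 0.0137
gripper_force: 30.0
```

>>> {"fn": "play_rows", "kwargs": {"deltas": [[0,0,-0.002,0,0,0],[0,0,0,0,0,0],[0,0,0,0,0,0]]}}

```text
clock: 13.0
tool_pos: [0.4367, 0.2481, 0.082]
orientation: [180.0, -0.4, -91.8]
force: [2.9, 0.4, -4.9]
opening: 0.0136
gripper_force: 30.0
```

>>> {"fn": "play_rows", "kwargs": {"deltas": [[0,0,-0.002,0,0,0],[0,0,0,0,0,0],[0,0,0,0,0,0]]}}

```text
clock: 13.3
tool_pos: [0.4367, 0.2482, 0.0813]
orientation: [180.0, -0.4, -91.8]
force: [-1.6, -0.0, 6.4]
opening: 0.014
gripper_force: 30.0
```

>>> {"fn": "play_rows", "kwargs": {"deltas": [[0,0,-0.003,0,0,0],[0,0,0,0,0,0],[0,0,0,0,0,0]]}}

```text
clock: 13.6
tool_pos: [0.437, 0.2483, 0.0808]
orientation: [-180.0, -0.4, -91.8]
force: [-7.9, -3.8, 27.8]
opening: 0.0139
gripper_force: 30.0
```

```bash
python3 - <<'E'
from m import *
o=get_obs(); print({k:np.round(o[k],4) for k in('tool_pos','force','moment','orientation')})
snap('top'); X,p=cloud('top');x,y,z=X[...,0],X[...,1],X[...,2]
q=(x>.40)&(x<.465)&(y>.17)&(y<.236)&(z>.06)&(z<.115); P=X[q]
for lo in np.arange(.188,.232,.003):
        m=(P[:,1]>=lo)&(P[:,1]<lo+.003)
        if m.any(): print('y%.3f'%lo,m.sum(),'x %.4f..%.4f'%(P[m,0].min(),P[m,0].max()),'z %.3f..%.3f'%(P[m,2].min(),P[m,2].max()))
E
```

```text
{'tool_pos': array([0.437 , 0.2483, 0.0808]), 'force': array([-7.9307, -3.837 , 27.7685]), 'moment': array([-1.3326,  3.2184,  0.0919]), 'orientation': array([-179.9615,   -0.3502,  -91.7635])}
y0.200 9 x 0.4315..0.4437 z 0.075..0.088
y0.203 26 x 0.4192..0.4586 z 0.068..0.105
y0.206 19 x 0.4166..0.4615 z 0.067..0.105
y0.209 4 x 0.4230..0.4437 z 0.094..0.100
y0.212 6 x 0.4316..0.4464 z 0.080..0.089
y0.215 6 x 0.4315..0.4465 z 0.085..0.092
y0.218 2 x 0.4375..0.4405 z 0.088..0.088
y0.221 10 x 0.4313..0.4464 z 0.064..0.090
y0.224 2 x 0.4286..0.4434 z 0.084..0.090
```

The spindle is seated: there is a hard stop at 28 N, and the lens and collar sit at axis height. Now I'll ease off and let go.

>>> {"fn": "play_rows", "kwargs": {"deltas": [[0,0,0.003,0,0,0],[0,0,0,0,0,0],[0,0,0,0,0,0]]}}

```text
clock: 13.95
tool_pos: [0.4368, 0.2484, 0.081]
orientation: [180.0, -0.4, -91.8]
force: [-3.0, 0.0, 8.6]
opening: 0.0137
gripper_force: 30.0
```

>>> {"fn": "play_rows", "kwargs": {"deltas": [[0,0,0,0,0,0],[0,0,0,0,0,0],[0,0,0,0,0,0],[0,0,0,0,0,0],[0,0,0,0,0,0]], "gripper": -0.1}}

```text
clock: 14.45
tool_pos: [0.4367, 0.2481, 0.0804]
orientation: [179.9, -0.4, -91.8]
force: [-0.1, 0.3, -0.6]
opening: 0.0394
gripper_force: 0.0
```

>>> {"fn": "play_rows", "kwargs": {"deltas": [[0,0,0.02,0,0,0],[0,0,0.04,0,0,0],[0,0,0.05,0,0,0],[0,0,0.04,0,0,0],[0,0,0,0,0,0]]}}

```text
clock: 14.95
tool_pos: [0.4387, 0.2499, 0.2052]
orientation: [-179.7, -0.0, -91.8]
force: [0.5, -0.3, 0.0]
opening: 0.0397
gripper_force: 0.0
```

```bash
python3 - <<'E'
from h import *
o=get_obs(); print({k:np.round(o[k],4) for k in('tool_pos','force','orientation')})
p,d=snap('scene'); t,_=snap('top')
c=lambda p,x,y,wd,h: cv2.resize(p[y:y+h,x:x+wd],(400,300),interpolation=cv2.INTER_CUBIC)
a=np.hstack([c(t,180,210,80,60),c(p,200,240,100,75)])
cv2.imwrite('pics/c5.png',np.clip(a*1.4,0,255).astype('uint8'))
E
```

```text
{'tool_pos': array([0.4387, 0.2499, 0.2052]), 'force': array([ 0.5499, -0.3291,  0.0122]), 'orientation': array([-1.797092e+02, -4.880000e-02, -9.179770e+01])}
```

View pics/c5.png

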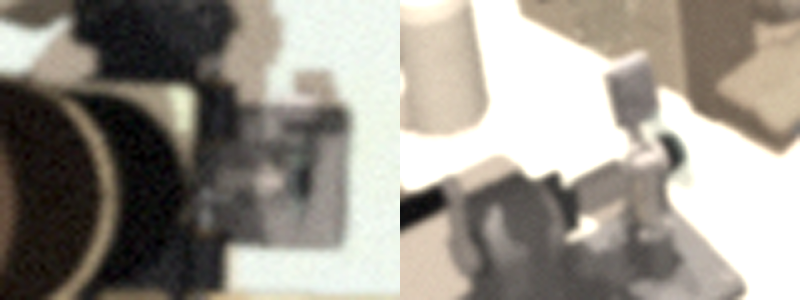

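The scene crop shows the spindle lying level between fork and bearing, lens at (675,150). Before moving on I'll check the crank handle and the hub height numerically.

```bash
python3 - <<'E'
from m import *
X,p=cloud('scene');x,y,z=X[...,0],X[...,1],X[...,2]
q=(x>.38)&(x<.5)&(y>.332)&(y<.38)&(z>.05)&(z<.14)&(p.mean(-1)<60);print('handle',q.sum(),np.median(X[q],0),X[q].max(0))
for n in('scene','top'):
    X,p=cloud(n);x,y,z=X[...,0],X[...,1],X[...,2]
    for a,b in((.200,.211),(.215,.221),(.222,.233),(.236,.242),(.242,.250),(.25,.258),(.258,.264),(.265,.276)):
        q=(x>.42)&(x<.455)&(y>a)&(y<b)&(z>.06)&(z<.13)
        if q.sum()>3: print(n,a,b,q.sum(),'z98 %.4f'%np.percentile(z[q],95),'x of top %.4f'%np.median(x[q&(z>np.percentile(z[q],60))]))
E
```

```text
handle 118 [0.4355 0.3492 0.1244] [0.4425 0.3637 0.1286]
scene 0.2 0.211 13 z98 0.1027 x of top 0.4349
scene 0.215 0.221 23 z98 0.0896 x of top 0.4349
scene 0.222 0.233 79 z98 0.0908 x of top 0.4382
scene 0.236 0.242 22 z98 0.0892 x of top 0.4376
scene 0.242 0.25 37 z98 0.0899 x of top 0.4364
scene 0.25 0.258 37 z98 0.0896 x of top 0.4368
scene 0.258 0.264 29 z98 0.0896 x of top 0.4358
scene 0.265 0.276 59 z98 0.0962 x of top 0.4419
top 0.2 0.211 48 z98 0.1050 x of top 0.4351
top 0.215 0.221 10 z98 0.0903 x of top 0.4390
top 0.222 0.233 25 z98 0.0908 x of top 0.4404
top 0.236 0.242 11 z98 0.0911 x of top 0.4403
top 0.242 0.25 12 z98 0.0930 x of top 0.4403
top 0.25 0.258 9 z98 0.0897 x of top 0.4357
top 0.265 0.276 11 z98 0.0979 x of top 0.4475
```

Spindle home: hub top at 0.0896, level, crank still up. Next I'll grip the handle.

>>> {"fn": "play_rows", "kwargs": {"deltas": [[0.001,0.043,0,0,0,0],[0.001,0.043,0,0,0,0],[0.001,0.043,0,0,0,0],[0,0,-0.035,0,0,0],[0,0,-0.035,0,0,0],[0,0,-0.034,0,0,0],[0,0,0,0,0,0],[0,0,0,0,0,0]]}}

```text
clock: 15.85
tool_pos: [0.4389, 0.3508, 0.1166]
orientation: [179.9, -0.5, -91.8]
force: [1.4, 0.3, 1.4]
opening: 0.0394
gripper_force: 0.0
```

>>> {"fn": "play_rows", "kwargs": {"deltas": [[0,0,0,0,0,0],[0,0,0,0,0,0],[0,0,0,0,0,0],[0,0,0,0,0,0],[0,0,0,0,0,0]], "gripper": -1}}

```text
clock: 16.35
tool_pos: [0.4395, 0.3517, 0.1181]
orientation: [-180.0, -0.3, -91.8]
force: [0.2, -0.3, 1.6]
opening: 0.0128
gripper_force: 30.0
```

>>> {"fn": "play_rows", "kwargs": {"deltas": [[-0.012,0,-0.0015,0,0,0],[-0.0121,0,-0.0048,0,0,0],[-0.0104,0,-0.0078,0,0,0],[-0.008,0,-0.0102,0,0,0],[-0.005,0,-0.0119,0,0,0],[-0.0017,0,-0.0125,0,0,0],[0,0,0,0,0,0],[0,0,0,0,0,0],[0,0,0,0,0,0]]}}

```text
clock: 17.25
tool_pos: [0.4002, 0.3528, 0.0782]
orientation: [-179.9, -0.3, -91.8]
force: [7.4, 3.9, -2.7]
opening: 0.013
gripper_force: 30.0
```

```bash
python3 - <<'E'
from m import *
snap('scene')
X,p=cloud('scene');x,y,z=X[...,0],X[...,1],X[...,2]
for a,b in((.200,.211),(.215,.221),(.236,.242),(.242,.250),(.25,.258),(.258,.264)):
    q=(x>.42)&(x<.455)&(y>a)&(y<b)&(z>.06)&(z<.13)
    if q.sum()>3: print(a,b,q.sum(),'z95 %.4f'%np.percentile(z[q],95))
E
```

```text
0.2 0.211 13 z95 0.1034
0.215 0.221 27 z95 0.0902
0.236 0.242 19 z95 0.0879
0.242 0.25 37 z95 0.0888
0.25 0.258 39 z95 0.0886
0.258 0.264 29 z95 0.0880
```

>>> {"fn": "play_rows", "kwargs": {"deltas": [[0.001,0,0.001,0,0,0],[0,0,0,0,0,0],[0,0,0,0,0,0],[0,0,0,0,0,0],[0,0,0,0,0,0]], "gripper": 0}}

```text
clock: 17.8
tool_pos: [0.4003, 0.3511, 0.079]
orientation: [179.9, -0.4, -91.8]
force: [-0.5, 0.3, 0.9]
opening: 0.0423
gripper_force: 0.0
```

>>> {"fn": "play_rows", "kwargs": {"deltas": [[0,0,0.02,0,0,0],[0,0,0.04,0,0,0],[0,0,0.05,0,0,0],[0,0,0.05,0,0,0],[0,0.04,0.02,0,0,0],[0,0.06,0,0,0,0],[0,0.06,0,0,0,0],[0,0,0,0,0,0]]}}

```text
clock: 18.6
tool_pos: [0.4003, 0.4838, 0.222]
orientation: [180.0, -0.4, -91.7]
force: [-0.5, -0.7, -0.1]
opening: 0.0437
gripper_force: 0.0
```

```bash
python3 - <<'E'
from m import *
o=get_obs(); print({k:np.round(o[k],4) for k in('clock','tool_pos','force','opening')})
p,d=snap('scene'); t,_=snap('top')
c=lambda p,x,y,wd,h: cv2.resize(p[y:y+h,x:x+wd],(400,300),interpolation=cv2.INTER_CUBIC)
a=np.hstack([c(t,180,215,80,60),c(p,195,240,100,75)])
cv2.imwrite('pics/c6.png',np.clip(a*1.4,0,255).astype('uint8'))
for n in('scene','top'):
    X,p=cloud(n);x,y,z=X[...,0],X[...,1],X[...,2]
    q=(x>.36)&(x<.5)&(y>.332)&(y<.38)&(z>.05)&(z<.14)&(p.mean(-1)<60);print(n,'handle',q.sum(),X[q].min(0),np.median(X[q],0),X[q].max(0))
    for a,b in((.200,.211),(.215,.221),(.236,.242),(.242,.250),(.25,.258),(.258,.264)):
        q=(x>.42)&(x<.455)&(y>a)&(y<b)&(z>.06)&(z<.13)
        if q.sum()>3: print(a,b,q.sum(),'z95 %.4f'%np.percentile(z[q],95))
E
```

```text
{'clock': np.float64(18.6), 'tool_pos': array([0.4003, 0.4838, 0.222 ]), 'force': array([-0.4818, -0.6521, -0.1166]), 'opening': np.float64(0.0437)}
scene handle 123 [0.392  0.333  0.0754] [0.3959 0.3479 0.0849] [0.4054 0.3651 0.089 ]
0.2 0.211 14 z95 0.1033
0.215 0.221 26 z95 0.0901
0.236 0.242 21 z95 0.0875
0.242 0.25 35 z95 0.0881
0.25 0.258 39 z95 0.0884
0.258 0.264 29 z95 0.0883
top handle 29 [0.4    0.334  0.0807] [0.4033 0.3459 0.0872] [0.4064 0.3612 0.0908]
0.2 0.211 49 z95 0.1057
0.215 0.221 7 z95 0.0901
0.236 0.242 9 z95 0.0901
0.242 0.25 18 z95 0.0917
0.25 0.258 19 z95 0.0891
0.258 0.264 11 z95 0.0910
```

View pics/c6.png

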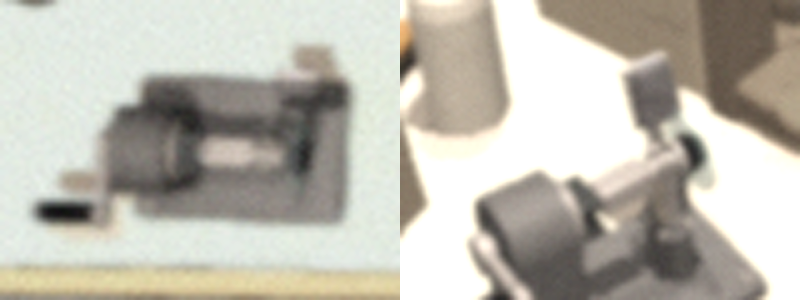

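The crank is level on the robot's side (handle at top crop (65,211)). The spindle lies level in the fork and bearing with its flats turned, and the hand is clear, so I'll hand the job in.

```bash
python3 -c "
from plant import *
print(close_job())"
```

```text
the job is handed in; nothing more can be done
None
```

The spindle is snapped home in the stand, the crank has been turned a quarter turn to level on the robot's side and released, and the job is handed in at about 19 s; the hand-in gave no verdict.

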